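# Fit the pilot-lamp lenses in power-up order

## Task

Fit the four domed glass lenses into the pilot-lamp holders on the slab, each upright in the seat of the holder whose collar has its own colour, one at a time in power-up order: red first, then amber, then green, then blue. They are glass, so lower each one into its seat before letting go, never drop it. Leave the two plastic knobs where they lie.

Things in the scene. Friction and masses are not known exactly. Their poses are not given: they have to be found in the camera images.
- lens_red: red glass indicator lens, loose: a plain round red cap standing upright on the counter, 40 mm diameter, straight-sided up to 30 mm, then a smooth dome to 44 mm; no markings, all four lenses alike but for colour; 30 to 65 g. Origin at the centre of its underside, z up through the dome; round, so yaw has no meaning.
- lens_amber: amber glass indicator lens, loose: a plain round amber cap standing upright on the counter, 40 mm diameter, straight-sided up to 30 mm, then a smooth dome to 44 mm; no markings, all four lenses alike but for colour; 30 to 65 g. Origin at the centre of its underside, z up through the dome; round, so yaw has no meaning.
- lens_green: green glass indicator lens, loose: a plain round green cap standing upright on the counter, 40 mm diameter, straight-sided up to 30 mm, then a smooth dome to 44 mm; no markings, all four lenses alike but for colour; 30 to 65 g. Origin at the centre of its underside, z up through the dome; round, so yaw has no meaning.
- lens_blue: blue glass indicator lens, loose: a plain round blue cap standing upright on the counter, 40 mm diameter, straight-sided up to 30 mm, then a smooth dome to 44 mm; no markings, all four lenses alike but for colour; 30 to 65 g. Origin at the centre of its underside, z up through the dome; round, so yaw has no meaning.
- holder_red: pilot-lamp holder with collar in red, fixed to the counter: black round base 78 mm diameter, a raised red ring (outside 72 mm, inside 56 mm diameter) around an open black-floored seat. Seat floor 6 mm and ring top 14 mm above the counter. Two low black terminal tabs with brass screws (5 to 8 mm high) stick out along its own +y and -y, to 51 mm from the centre. Origin at the centre of its underside, at counter height; z up.
- holder_amber: pilot-lamp holder with collar in amber, fixed to the counter: black round base 78 mm diameter, a raised amber ring (outside 72 mm, inside 56 mm diameter) around an open black-floored seat. Seat floor 6 mm and ring top 14 mm above the counter. Two low black terminal tabs with brass screws (5 to 8 mm high) stick out along its own +y and -y, to 51 mm from the centre. Origin at the centre of its underside, at counter height; z up.
- holder_green: pilot-lamp holder with collar in green, fixed to the counter: black round base 78 mm diameter, a raised green ring (outside 72 mm, inside 56 mm diameter) around an open black-floored seat. Seat floor 6 mm and ring top 14 mm above the counter. Two low black terminal tabs with brass screws (5 to 8 mm high) stick out along its own +y and -y, to 51 mm from the centre. Origin at the centre of its underside, at counter height; z up.
- holder_blue: pilot-lamp holder with collar in blue, fixed to the counter: black round base 78 mm diameter, a raised blue ring (outside 72 mm, inside 56 mm diameter) around an open black-floored seat. Seat floor 6 mm and ring top 14 mm above the counter. Two low black terminal tabs with brass screws (5 to 8 mm high) stick out along its own +y and -y, to 51 mm from the centre. Origin at the centre of its underside, at counter height; z up.
- knob_red: red plastic control knob, loose, not a lens: flat-topped ribbed red grip of 36 mm diameter with a silver disc on top, over a wider black skirt of 52 mm with a white pointer line, 22 mm high in all. To be left where it is. Origin at the centre of its underside, z up, pointer along x.
- knob_green: green plastic control knob, loose, not a lens: flat-topped ribbed green grip of 36 mm diameter with a silver disc on top, over a wider black skirt of 52 mm with a white pointer line, 22 mm high in all. To be left where it is. Origin at the centre of its underside, z up, pointer along x.
There are look-alikes about, which are no part of the job. Leave any pink look-alike of the holder_amber alone.

How it is judged:
By the outcome, as a careful person would: the job done as asked, in the order asked, and still so for the second after the job is handed in, with the robot touching nothing.
It also fails if it takes over 109 s, if anything falls off the work surface, if the arm or the gripper's body presses on something with over 40 N, if the wrist force passes 120 N, or if a joint passes its speed limit or range.

## Robot

A 6-joint arm with a two-finger parallel gripper is mounted at the origin on the work surface. World frame = base frame: x ahead of the robot, y to its left, z up, the work surface at z = 0. Lengths are in m, angles in rad, forces in N, time in s.
With the tool pointing down it reaches from about 0.225 to 0.875 m from the base axis. Payload 3.4 kg.
Tool frame: the origin (TCP) lies between the finger pads; the fingertips stand 17 mm ahead of it and the grasp point (between the pads) lies 2 mm behind it; y points along the fingers, z is the direction in which the jaws open and shut, and the axes are right-handed (so a half turn about y gives the same grasp; the last joint's range is limited). The gripper opens to 85 mm and grips with 20 to 120 N. Pads are 22 mm wide; open, the fingers measure 114 mm over their backs; the gripper's body (76 mm by 85 mm) begins 54 mm behind the grasp point. The pads swing forward as they close: fully open they stand 13 mm farther back than shut.
Start: joints at [1.004, 0.276, 1.505, -0, 1.361, -0.121], TCP at [0.248, 0.519, 0.224] pointing down, gripper open.
Joint ranges: [-2.89, 2.89], [-0.75, 2.08], [0.22, 2.7], [-1.18, 4.32], [0.11, 2.71], [-2.7, 2.7]. Speed limits (rad/s): [2.57, 2.57, 3.14, 3.14, 3.14, 3.14].

## Interface

Orientations are given as a unit quaternion [w, x, y, z].
In Python, from rig import manip, get_image, camera_model, sign_off, spot_in, silhouettes, spot_point gives the robot as it stands.
- The arm moves only by the tool jog_arm, never from a script. Its argument "targets" is a list of rows, each a list of 3 entries, a list of its own where there are three numbers: the finger opening in m, from 0 to 0.0854, then the shift along the world's x, y, z in m, then the turn about the world's z in rad. In form: [[claw, [x, y, z], spin], ...]. A call has 1 to 10 rows; each row shifts and turns the commanded pose from where the row before left it; what a row does not reach is not made up. A row lasts 1/8 s, in which the tool goes at most 62.5 mm and 10.7 degrees, less where a joint would pass 70% of its speed; a pose out of reach is approached as far as the arm can. A call with a gripper value outside its range is refused whole. The fingers move at their own pace and stop on an object; "force" is the grip in N (left out, the last holds). Time passes only in rows, so rows that do not move let the fingers close. It gives the time, the measured TCP pose, the force and the opening at its end, in the units of the state.
- manip.get_state(): the state, without advancing time (a new reading comes with each control period).
- get_image(name): name is "scene" or "top"; returns (picture, depth): 384x512x3 uint8, red, green, blue; 384x512 float32, m along the optical axis (not along the pixel's ray), 0 where there is no reading.
- camera_model(name): a dict with "mtx" (3x3 intrinsics, pixels), "distortion" ([k1, k2, p1, p2, k3] as OpenCV has them; the pictures are not rectified), "world_from_camera" (4x4, takes a point from camera to world coordinates). Camera axes: x right, y up, looking along -z (the intrinsics and any distortion apply to the point x, -y, -z); pixel columns grow to the right and rows downward; lengths in m; the calibration is good to about 2 mm. A picture is of the moment at which its call begins. camera_model takes no time and is no camera call.
- sign_off(): hands the job in, once; it reports no verdict.
Trained networks look in the newest picture that a camera, given by its name, has taken for a name from the list of things; names that differ only in an ending like _2 or _b are one class to them, and where a whole thing is asked for, a point or a joint stands for the part that bears it (a point fixed in the world has none). Each returns a list of dicts, best first, with "score" (0 to 1); they miss things now and then, are a little off and sometimes report something else, mostly with a low value. They report only what shows in the picture. A call takes as long as a camera call. They do not tell look-alikes from the thing itself.
- spot_in(name, camera): "position" ([column, row] in pixels, amid what is visible of it).
- silhouettes(name, camera): "mask" (384x512 bool, what is visible of it) and "position" ([column, row] in pixels, amid what is visible of it).
- spot_point(name, camera): "position" ([column, row] in pixels: a listed point, or the origin of a listed thing).
The state is a dict: "clock": time; "qpos": joint angles; "qd": joint speeds; "effort": joint torques, N m; "position": TCP position; "ee_rot": TCP orientation; "contact_force": force on the tool from outside, world axes, zero at the start; "moment": the same for the moment, N m; "width": finger opening in m.
Only numpy, scipy, OpenCV 4.12 (cv2) and the standard library are available. Lean on these libraries where they do the work, as an engineer would, in place of code of your own. Each camera call takes 0.05 s, during which the arm holds its last target.

## Working session

There is one attempt and no reset: what is moved stays moved. The work goes in short steps, Python scripts to look and compute and a tool call to move; the robot and the scene stay as the last step left them, time stands still between calls to the robot, and variables do not carry over. Pictures are saved under pics/ and viewed, and the job is handed in when it is done.

Besides the shell and the picture viewer there is one more tool, called after "Emit:" as name(argument=value, ...), one argument or row to a line, values as JSON. jog_arm: Moves the arm, as the interface text tells. Its arguments: {"type":"object","properties":{"targets":{"type":"array","items":{"type":"array"}},"force":{"type":"number"}},"required":["targets"]}

```bash
mkdir -p pics; ls
python3 - <<'E'
from rig import *
import cv2
for n in("scene","top"):
    p,d=get_image(n); cv2.imwrite(f"pics/{n}0.png",p[:,:,::-1])
    m=camera_model(n); print(m)
print(manip.get_state())
E
```

```text
pics
{'mtx': array([[366.29659572,   0.        , 254.12295107],
       [  0.        , 366.29659572, 195.52646035],
       [  0.        ,   0.        ,   1.        ]]), 'distortion': array([-0.09139709,  0.        ,  0.        ,  0.        ,  0.        ]), 'world_from_camera': array([[ 0.28096841, -0.60058648,  0.74856705,  1.36815746],
       [ 0.95951115,  0.15963607, -0.23206613, -0.25843983],
       [ 0.01987748,  0.78346168,  0.62112212,  0.71914273],
       [ 0.        ,  0.        ,  0.        ,  1.        ]])}
{'mtx': array([[348.17232815,   0.        , 258.100668  ],
       [  0.        , 348.17232815, 190.94243448],
       [  0.        ,   0.        ,   1.        ]]), 'distortion': array([-0.00896154,  0.        ,  0.        ,  0.        ,  0.        ]), 'world_from_camera': array([[ 0.07555621,  0.97468011, -0.21045176,  0.38068796],
       [-0.99713775,  0.07443628, -0.01324953, -0.00854693],
       [ 0.00275119,  0.21085048,  0.97751445,  0.83204588],
       [ 0.        ,  0.        ,  0.        ,  1.        ]])}
{'clock': 0.1, 'qpos': array([ 1.00404525e+00,  2.76530683e-01,  1.50599861e+00, -3.60142564e-05,
        1.36074153e+00, -1.20999774e-01]), 'qd': array([-7.03041350e-04,  1.21014314e-03, -2.65424331e-03,  2.08931004e-03,
        2.80216508e-04,  1.34483357e-05]), 'effort': array([ 2.38918488e-03, -4.17697871e+01, -2.46407104e+01, -1.11883905e-04,
        5.86182548e-03, -4.18101095e-06]), 'position': array([0.24765185, 0.51838604, 0.22303002]), 'ee_rot': array([-0.68905467,  0.69018023, -0.15648104,  0.15610442]), 'contact_force': array([ 0.39314251, -0.57747095, -0.61498949]), 'moment': array([ 0.01210491, -0.03792496,  0.0057955 ]), 'width': 0.0855630473105042}
```

View pics/scene0.png

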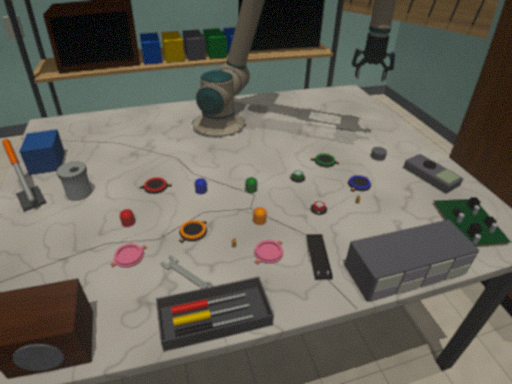

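View pics/top0.png

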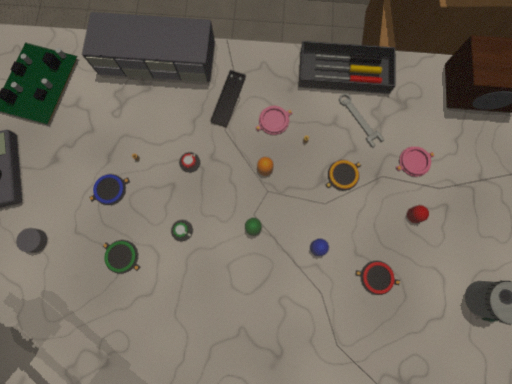

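Top view: lenses red (420,213), amber (265,165), green (253,226), blue (319,247). Holders red (379,278), amber (344,175), green (121,257), blue (110,189). The knobs are at (189,161) and (181,230), and the pink look-alikes at (274,121) and (415,161).

```bash
cat > h.py <<'E'
from rig import *
import cv2, numpy as np
from scipy.optimize import least_squares
def rays(uv,cam):
    m=camera_model(cam);T=m["world_from_camera"]
    q=cv2.undistortPoints(np.float64(uv).reshape(-1,1,2),m["mtx"],m["distortion"]).reshape(-1,2)
    d=np.c_[q[:,0],-q[:,1],-np.ones(len(q))]@T[:3,:3].T
    return T[:3,3],d
def onz(uv,cam,z):
    o,d=rays(uv,cam); s=(z-o[2])/d[:,2]; return o+d*s[:,None]
def proj(P,cam):
    m=camera_model(cam);T=m["world_from_camera"]
    c=(np.float64(P)-T[:3,3])@T[:3,:3]; c=c*[1,-1,-1]
    return cv2.projectPoints(c.reshape(-1,1,3),np.zeros(3),np.zeros(3),m["mtx"],m["distortion"])[0].reshape(-1,2)
a=np.linspace(0,2*np.pi,60)
def lens_pts(x,y,z0=0):
    L=[]
    for r,z in [(20,0),(20,15),(20,30),(18.5,35),(15,39.2),(10,42.1),(4,43.8)]:
        L.append(np.c_[x+r/1e3*np.cos(a),y+r/1e3*np.sin(a),np.full(60,z0+z/1e3)])
    return np.vstack(L)
def centroid_model(x,y,cam,z0):
    h=cv2.convexHull(proj(lens_pts(x,y,z0),cam).astype(np.float32)); M=cv2.moments(h)
    return np.array([M["m10"]/M["m00"],M["m01"]/M["m00"]]),M["m00"]
def lens(name,cam,z0=0,ix=0):
    r=silhouettes(name,cam)
    out=[]
    for k in r[:3]:
        m=k["mask"]; v,u=np.nonzero(m); c=np.array([u.mean(),v.mean()])
        g=onz(c[None],cam,.02)[0,:2]
        s=least_squares(lambda p:centroid_model(p[0],p[1],cam,z0)[0]-c,g,x_scale=.01)
        out.append((round(k["score"],2),c.round(1),s.x.round(4),int(m.sum()),round(centroid_model(*s.x,cam,z0)[1])))
    return out
def holder(name,cam):
    out=[]
    for k in silhouettes(name,cam)[:3]:
        m=k["mask"]; v,u=np.nonzero(m)
        q=cv2.convexHull(np.c_[u,v].astype(np.int32)).reshape(-1,2)
        c=np.array([u.mean(),v.mean()])
        # whole-mask centroid (floor visible + tabs symmetric)
        out.append((round(k["score"],2),c.round(1),onz(c[None],cam,.010)[0,:2].round(4),int(m.sum())))
    return out
E
python3 - <<'E'
from h import *
for cam in("top","scene"):
    p,d=get_image(cam)
    for c in("red","amber","green","blue"):
        print(cam,c,"LENS",lens("lens_"+c,cam)); print("   HOLDER",holder("holder_"+c,cam))
    for c in("red","green"):
        r=spot_in("knob_"+c,cam); print(cam,"knob",c,[(round(k["score"],2),onz([k["position"]],cam,.012)[0].round(3)) for k in r[:2]])
# colour-ring based holders, top
p,d=get_image("top"); hsv=cv2.cvtColor(p,cv2.COLOR_RGB2HSV)
for c,(u,v) in dict(red=(379,278),amber=(344,175),green=(121,257),blue=(110,189)).items():
    S=hsv[:,:,1]>130; m=np.zeros_like(S); m[v-22:v+23,u-22:u+23]=1
    yy,xx=np.nonzero(S&m&(hsv[:,:,2]>50))
    P=onz(np.c_[xx,yy],"top",.013)[:,:2]
    r0=np.array([*P.mean(0)]); 
    s=least_squares(lambda q:np.hypot(*(P-q).T)-.032,r0,loss="soft_l1",f_scale=.004)
    print(c,len(xx),s.x.round(4),"rms",np.std(np.hypot(*(P-s.x).T)).round(4))
E
```

```text
top red LENS [(0.69, array([417.4, 213.2]), array([ 0.5312, -0.3779]), 275, 327)]
   HOLDER [(0.59, array([376.6, 277.5]), array([ 0.3754, -0.2844]), 1054)]
top amber LENS [(0.77, array([265.2, 165.3]), array([ 0.6213, -0.0098]), 221, 260)]
   HOLDER [(0.94, array([343.4, 174. ]), array([ 0.6157, -0.202 ]), 816), (0.6, array([414.4, 161.2]), array([ 0.6621, -0.3765]), 801)]
top green LENS [(0.62, array([253.5, 226.1]), array([0.4712, 0.0069]), 254, 252)]
   HOLDER [(0.96, array([120.9, 255.9]), array([0.3795, 0.3088]), 988)]
top blue LENS [(0.68, array([319.8, 246.9]), array([ 0.4348, -0.1498]), 290, 277), (0.33, array([264.9, 164.8]), array([ 0.6226, -0.0092]), 219, 260)]
   HOLDER []
top knob red [(0.69, array([0.619, 0.172, 0.012])), (0.59, array([0.379, 0.305, 0.012]))]
top knob green [(0.78, array([0.458, 0.176, 0.012])), (0.54, array([ 0.432, -0.155,  0.012]))]
scene red LENS [(0.67, array([127.2, 217.8]), array([ 0.527 , -0.3769]), 214, 232)]
   HOLDER [(0.72, array([155.3, 185.2]), array([ 0.3799, -0.2865]), 324)]
scene amber LENS [(0.45, array([259.9, 215.9]), array([ 0.617 , -0.0067]), 191, 221)]
   HOLDER [(0.91, array([192.7, 230.8]), array([ 0.6208, -0.2025]), 514), (0.61, array([268.7, 251.6]), array([ 0.7503, -0.0231]), 579), (0.56, array([128.3, 255.1]), array([ 0.6684, -0.3787]), 637)]
scene green LENS [(0.49, array([251.5, 184.6]), array([0.4658, 0.0116]), 166, 180)]
   HOLDER [(0.8, array([323.8, 159.8]), array([0.3793, 0.307 ]), 267), (0.62, array([192.2, 230.6]), array([ 0.6196, -0.2037]), 514)]
scene blue LENS [(0.71, array([201.1, 185.7]), array([ 0.4303, -0.1451]), 190, 183)]
   HOLDER [(0.76, array([358.9, 182.9]), array([0.538 , 0.3618]), 317)]
scene knob red [(0.5, array([0.63 , 0.173, 0.012]))]
scene knob green []
red 362 [ 0.3761 -0.2871] rms 0.0038
amber 332 [ 0.6155 -0.2018] rms 0.0041
green 68 [0.3786 0.3107] rms 0.0064
blue 218 [0.536  0.3645] rms 0.0041
```

Emit:
jog_arm(
  targets=[
    [0.0854, [0.018, -0.056, -0.005], 0],
    [0.0854, [0.018, -0.056, -0.005], 0],
    [0.0854, [0.018, -0.056, -0.005], 0],
    [0.0854, [0.018, -0.056, -0.005], 0],
    [0.0854, [0.018, -0.056, -0.005], 0],
    [0.0854, [0.018, -0.056, -0.005], 0],
    [0.0854, [0.018, -0.056, -0.005], 0],
    [0.0854, [0.018, -0.056, -0.005], 0],
    [0.0854, [0.018, -0.056, -0.005], 0],
    [0.0854, [0.018, -0.056, -0.005], 0],
  ],
  force=30,
)

```text
clock: 2.5
position: [0.4285, -0.0431, 0.1741]
ee_rot: [0.69, -0.689, 0.156, -0.157]
contact_force: [0.6, 1.3, 0.1]
width: 0.0854
```

Emit:
jog_arm(
  targets=[
    [0.0854, [0.017, -0.056, -0.005], 0],
    [0.0854, [0.017, -0.056, -0.005], 0],
    [0.0854, [0.017, -0.056, -0.005], 0],
    [0.0854, [0.017, -0.056, -0.005], 0],
    [0.0854, [0.017, -0.056, -0.005], 0],
    [0.0854, [0.016, -0.056, -0.005], 0],
    [0.0854, [0, 0, 0], 0],
    [0.0854, [0, 0, 0], 0],
  ],
)

```text
clock: 3.5
position: [0.5285, -0.3767, 0.1433]
ee_rot: [0.69, -0.689, 0.157, -0.156]
contact_force: [-0.2, 0.7, 0.4]
width: 0.0853
```

Run:
```python
from h import *
for cam in("scene","top"):
    p,d=get_image(cam); q=manip.get_state()["position"]; print(q, proj([q],cam))
    u,v=proj([q],cam)[0].astype(int); u=max(100,min(412,u)); v=max(75,min(309,v))
    cv2.imwrite(f"pics/{cam}1.png",cv2.resize(p[v-75:v+75,u-100:u+100,::-1],None,fx=4,fy=4,interpolation=2))
```

```text
[ 0.52850626 -0.37605032  0.14364848] [[118.28899586 182.46714327]]
[ 0.52862364 -0.37575392  0.14398535] [[444.65950625 204.96585912]]
```

View pics/scene1.png

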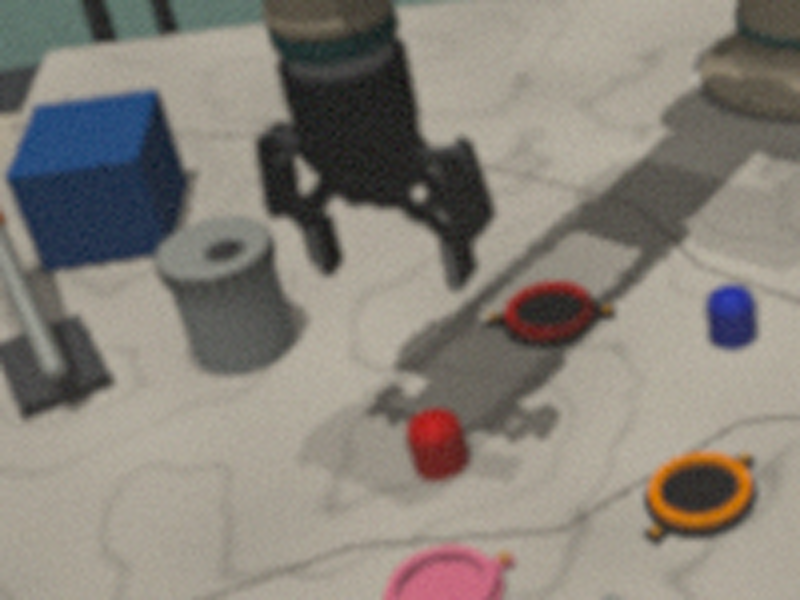

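View pics/top1.png

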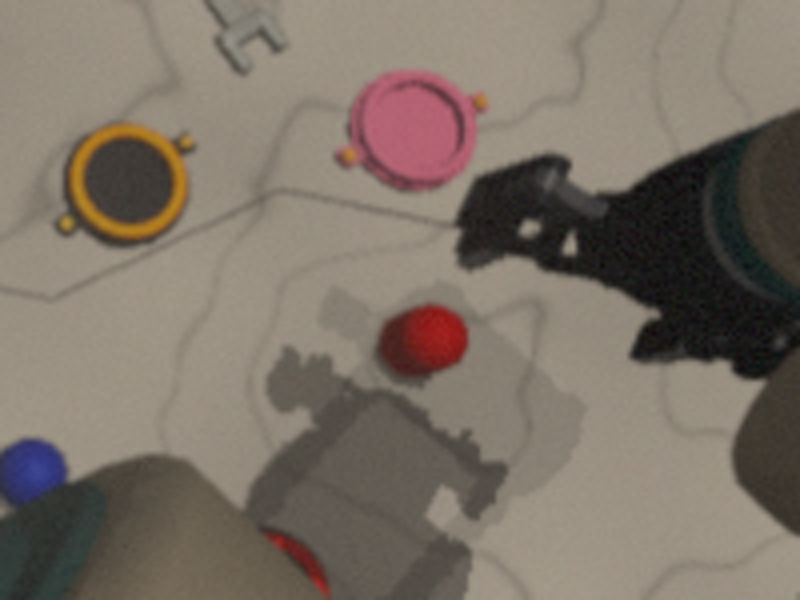

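```bash
cat >> h.py <<'E'
def cloud(cam,d):
    v,u=np.nonzero(d>0); o,r=rays(np.c_[u,v],cam)
    return o+r*d[v,u][:,None],u,v
E
python3 - <<'E'
from h import *
for cam in("scene","top"):
    p,d=get_image(cam); q=manip.get_state()["position"]
    P,u,v=cloud(cam,d)
    m=(np.hypot(*(P[:,:2]-q[:2]).T)<.075)&(P[:,2]>.06)&(P[:,2]<.22)
    A=P[m]-q; i=np.argsort(A[:,2])[:12]; print(cam,m.sum(),A[i].round(3).tolist())
    j=np.array([.431,.902]); 
    B=np.c_[A[:,:2]@j,A[:,:2]@[-.902,.431],A[:,2]]
    for s in(-1,1):
        C=B[(B[:,0]*s>0)]
        C=C[np.argsort(C[:,2])][:25] if len(C) else C
        print(s,len(C),C.mean(0).round(3) if len(C) else None, C[:3].round(3).tolist())
E
```

```text
scene 337 [[-0.027, -0.036, 0.022], [-0.023, -0.038, 0.022], [0.023, 0.044, 0.022], [-0.017, -0.04, 0.023], [-0.013, -0.043, 0.023], [-0.024, -0.038, 0.024], [-0.027, -0.035, 0.025], [-0.016, -0.048, 0.025], [0.027, 0.039, 0.025], [-0.013, -0.042, 0.026], [0.024, 0.045, 0.026], [-0.017, -0.04, 0.026]]
-1 25 [-0.045 -0.     0.027] [[-0.044, 0.009, 0.022], [-0.044, 0.004, 0.022], [-0.044, -0.002, 0.023]]
1 25 [ 0.05  -0.004  0.03 ] [[0.05, -0.002, 0.022], [0.047, -0.007, 0.025], [0.051, -0.003, 0.026]]
top 367 [[-0.012, -0.042, 0.02], [-0.015, -0.04, 0.02], [-0.019, -0.038, 0.02], [0.018, 0.047, 0.02], [-0.021, -0.037, 0.021], [-0.011, -0.041, 0.022], [-0.025, -0.034, 0.023], [-0.009, -0.042, 0.023], [-0.023, -0.036, 0.023], [0.016, 0.049, 0.024], [-0.017, -0.038, 0.024], [-0.027, -0.035, 0.024]]
-1 25 [-0.043  0.001  0.025] [[-0.044, -0.007, 0.02], [-0.042, -0.004, 0.02], [-0.042, 0.001, 0.02]]
1 25 [0.052 0.006 0.03 ] [[0.05, 0.004, 0.02], [0.051, 0.007, 0.024], [0.048, 0.01, 0.025]]
```

Run:
```python
from h import *
for cam in("scene","top"):
    p,d=get_image(cam); P,u,v=cloud(cam,d)
    for n,(x,y),z0 in (("redlens",(.529,-.378),0),("amber",(.619,-.008),0),("blue",(.4325,-.1475),0)):
        r=np.hypot(*(P[:,:2]-[x,y]).T)
        t=P[(r<.012)&(P[:,2]<.08)]; g=P[(r>.04)&(r<.06)&(P[:,2]<.08)]
        print(cam,n,"top z",np.median(t[:,2]).round(4),t[:,2].max().round(4),"table",np.median(g[:,2]).round(4))
        w=P[(r<.03)&(P[:,2]>.012)&(P[:,2]<.08)]; print("   xy ext",w[:,:2].min(0).round(3),w[:,:2].max(0).round(3))
```

```text
scene redlens top z 0.0428 0.0455 table 0.0001
   xy ext [ 0.513 -0.399] [ 0.551 -0.358]
scene amber top z 0.0417 0.046 table -0.0002
   xy ext [ 0.6   -0.027] [0.64  0.009]
scene blue top z 0.0433 0.0458 table 0.0007
   xy ext [ 0.414 -0.166] [ 0.453 -0.127]
top redlens top z 0.0425 0.0459 table -0.0002
   xy ext [ 0.511 -0.393] [ 0.548 -0.356]
top amber top z 0.0426 0.0452 table -0.0001
   xy ext [ 0.601 -0.029] [0.638 0.01 ]
top blue top z 0.0424 0.0449 table -0.0003
   xy ext [ 0.417 -0.165] [ 0.454 -0.129]
```

Emit:
jog_arm(
  targets=[
    [0.0854, [0.001, -0.001, -0.04], 0],
    [0.0854, [0, 0, -0.04], 0],
    [0.0854, [0, 0, 0], 0],
    [0.0854, [0, 0, 0], 0],
  ],
)

```text
clock: 4.3
position: [0.5308, -0.3786, 0.0653]
ee_rot: [-0.689, 0.69, -0.155, 0.157]
contact_force: [0.6, 0.2, 0.7]
width: 0.0852
```

```bash
cat >> h.py <<'E'
def tips(cam,name=None,zlo=-.03):
    p,d=get_image(cam); st=manip.get_state(); q=st["position"]
    P,u,v=cloud(cam,d); hsv=cv2.cvtColor(p,cv2.COLOR_RGB2HSV)
    dark=(hsv[v,u,2]<90)&(hsv[v,u,1]<110)
    w,x,y,z=st["ee_rot"]; j=np.array([2*(x*z+w*y),2*(y*z-w*x)]); j/=np.linalg.norm(j)
    A=P-q; m=(np.hypot(*A[:,:2].T)<.075)&(A[:,2]>zlo)&(P[:,2]>.006)&(A[:,2]<.1)&dark
    A=A[m]; B=np.c_[A[:,:2]@j,A[:,:2]@[-j[1],j[0]],A[:,2]]
    for s in(-1,1):
        C=B[B[:,0]*s>0.012]; C=C[np.argsort(C[:,2])]
        print(cam,s,len(C),(C[:3]+[0,0,0]).round(3).tolist(),"absz",(C[:8,2]+q[2]).round(3))
    if name:
        a_,b_=proj([q],cam)[0].astype(int); a_=max(100,min(412,a_)); b_=max(75,min(309,b_))
        cv2.imwrite(f"pics/{name}_{cam}.png",cv2.resize(p[b_-75:b_+75,a_-100:a_+100,::-1],None,fx=3,fy=3,interpolation=2))
E
python3 - <<'E'
from h import *
tips("scene","b"); tips("top","b"); print(manip.get_state()["position"])
E
```

```text
scene -1 219 [[-0.043, 0.001, 0.024], [-0.042, 0.005, 0.024], [-0.041, -0.007, 0.027]] absz [0.09  0.09  0.093 0.093 0.093 0.094 0.095 0.095]
scene 1 313 [[0.05, -0.003, 0.023], [0.048, -0.01, 0.026], [0.05, -0.007, 0.026]] absz [0.089 0.092 0.092 0.092 0.093 0.094 0.095 0.095]
top -1 96 [[-0.06, 0.006, 0.062], [-0.06, 0.006, 0.066], [-0.057, 0.006, 0.067]] absz [0.128 0.132 0.133 0.133 0.133 0.134 0.135 0.135]
top 1 8 [[0.034, -0.004, 0.084], [0.035, -0.006, 0.084], [0.043, -0.007, 0.085]] absz [0.15  0.15  0.151 0.152 0.153 0.153 0.155 0.165]
[ 0.53121494 -0.3790857   0.06612555]
```

View pics/b_scene.png

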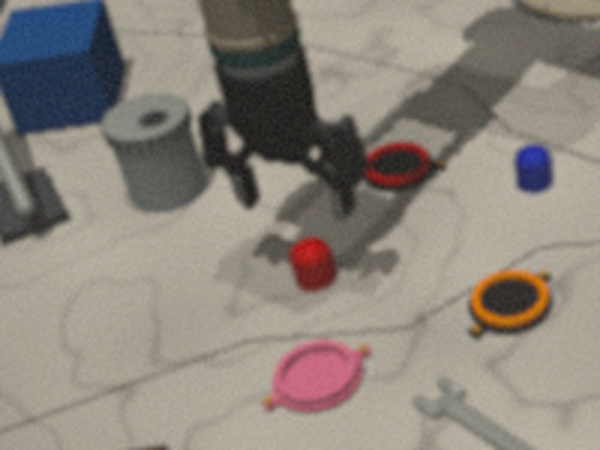

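Emit:
jog_arm(
  targets=[
    [0.0854, [0, 0, -0.03], 0],
    [0.0854, [0, 0, -0.015], 0],
    [0.0854, [0, 0, 0], 0],
    [0.0854, [0, 0, 0], 0],
  ],
)

```text
clock: 4.9
position: [0.5306, -0.3787, 0.0198]
ee_rot: [-0.689, 0.69, -0.156, 0.157]
contact_force: [-0.8, -0.2, 1.4]
width: 0.0854
```

Run:
```python
from h import *
tips("scene","c"); print(manip.get_state()["position"])
```

```text
scene -1 202 [[-0.043, -0.0, 0.02], [-0.043, 0.007, 0.021], [-0.042, -0.007, 0.022]] absz [0.04  0.041 0.042 0.043 0.043 0.044 0.045 0.047]
scene 1 302 [[0.018, 0.009, -0.005], [0.019, 0.01, -0.002], [0.049, -0.008, 0.023]] absz [0.015 0.018 0.042 0.044 0.045 0.046 0.047 0.047]
[ 0.53066021 -0.37881496  0.01996315]
```

View pics/c_scene.png

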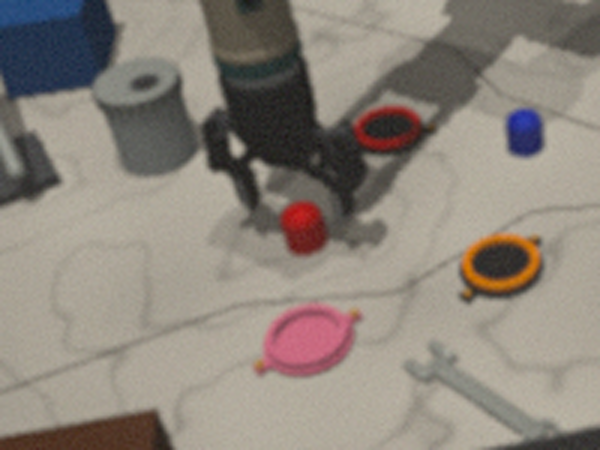

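The open fingertips sit about 20 mm above the reported TCP, in both the depth data and the picture. The tool text says they should be ahead of it, so I'm trusting the cameras and going down gently.

Emit:
jog_arm(
  targets=[
    [0.0854, [0, 0, -0.008], 0],
    [0.0854, [0, 0, -0.008], 0],
    [0.0854, [0, 0, 0], 0],
  ],
)

```text
clock: 5.32
position: [0.5293, -0.3776, 0.0017]
ee_rot: [0.69, -0.689, 0.157, -0.156]
contact_force: [-0.0, 0.1, -0.1]
width: 0.0856
```

Emit:
jog_arm(
  targets=[
    [0.055, [0, 0, 0], 0],
    [0.055, [0, 0, 0], 0],
    [0.055, [0, 0, 0], 0],
    [0.055, [0, 0, 0], 0],
  ],
  force=25,
)

```text
clock: 5.82
position: [0.53, -0.3782, 0.003]
ee_rot: [-0.69, 0.69, -0.156, 0.156]
contact_force: [0.2, 0.1, -0.2]
width: 0.0552
```

Run:
```python
from h import *
tips("scene","d"); print(manip.get_state())
```

```text
scene -1 245 [[-0.03, 0.004, 0.012], [-0.029, 0.005, 0.015], [-0.025, -0.009, 0.016]] absz [0.015 0.018 0.019 0.019 0.02  0.02  0.02  0.022]
scene 1 307 [[0.02, 0.0, 0.004], [0.019, 0.004, 0.004], [0.035, -0.002, 0.012]] absz [0.007 0.007 0.015 0.017 0.018 0.02  0.02  0.022]
{'clock': 5.875, 'qpos': array([-7.26623101e-01,  5.67821161e-01,  1.61943015e+00,  1.19478776e-04,
        9.54216062e-01, -1.85174390e+00]), 'qd': array([-8.27136094e-04, -4.30062005e-06, -1.22683510e-04, -4.61968337e-04,
        9.14763666e-04,  5.86742719e-05]), 'effort': array([-5.75878712e-04, -5.26916349e+01, -1.90324742e+01,  9.03061937e-05,
       -1.25807281e-03,  1.68938698e-05]), 'position': array([ 0.5299859 , -0.37817932,  0.00294441]), 'ee_rot': array([ 0.68962643, -0.68960883,  0.15623765, -0.15634851]), 'contact_force': array([-1.38567209,  0.6508542 , -0.0839624 ]), 'moment': array([ 0.00447487,  0.0271676 , -0.00359133]), 'width': 0.05466683752273342}
```

View pics/d_scene.png

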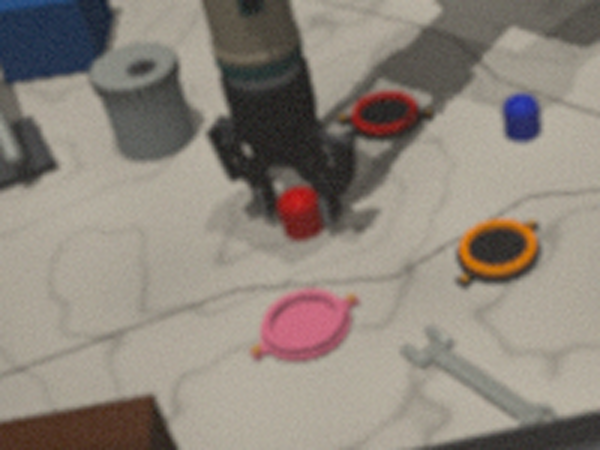

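Emit:
jog_arm(
  targets=[
    [0.03, [0, 0, 0.001], 0],
    [0.03, [0, 0, 0], 0],
    [0.03, [0, 0, 0], 0],
    [0.03, [0, 0, 0], 0],
    [0.03, [0, 0, 0], 0],
  ],
  force=25,
)

```text
clock: 6.5
position: [0.53, -0.3782, 0.004]
ee_rot: [-0.69, 0.69, -0.156, 0.156]
contact_force: [-0.0, -0.1, 0.8]
width: 0.0389
```

Emit:
jog_arm(
  targets=[
    [0.03, [0, 0, 0.02], 0],
    [0.03, [0, 0, 0.03], 0],
    [0.03, [0, 0, 0.03], 0],
    [0.03, [0, 0, 0], 0],
    [0.03, [0, 0, 0], 0],
  ],
)

```text
clock: 7.12
position: [0.5293, -0.3776, 0.0828]
ee_rot: [0.69, -0.689, 0.157, -0.156]
contact_force: [0.2, -0.1, -1.6]
width: 0.0389
```

```bash
cat >> h.py <<'E'
HUE={"red":[(0,6),(172,180)],"amber":[(9,22)],"green":[(50,85)],"blue":[(108,130)]}
def held(col,cam,name=None,z0=None,xy=None):
    """centroid fit of visible lens at base height z0, near xy"""
    p,d=get_image(cam); q=manip.get_state()["position"]
    xy=q[:2] if xy is None else np.array(xy)
    P,u,v=cloud(cam,d); h=cv2.cvtColor(p,cv2.COLOR_RGB2HSV)[v,u]
    m=np.zeros(len(u),bool)
    for lo,hi in HUE[col]: m|=(h[:,0]>=lo)&(h[:,0]<=hi)
    m&=(h[:,1]>120)&(h[:,2]>35)&(np.hypot(*(P[:,:2]-xy).T)<.027)&(P[:,2]>.016)
    W=P[m]; c=np.array([u[m].mean(),v[m].mean()])
    print(cam,"n",len(W),"z",np.percentile(W[:,2],[1,50,99]).round(4),"ext",np.percentile(W[:,:2],1,0).round(4),np.percentile(W[:,:2],99,0).round(4),"tcp",q.round(4))
    # surface fit: wall pts r=.02, dome approx
    zt=np.percentile(W[:,2],99)-.044 if z0 is None else z0
    def res(s):
        z=(W[:,2]-zt)*1e3; R=np.where(z<30,20,20*np.sqrt(np.clip(1-((z-30)/14.)**2,.0,1)))/1e3
        return np.hypot(W[:,0]-s[0],W[:,1]-s[1])-R
    s=least_squares(res,W[:,:2].mean(0),loss="soft_l1",f_scale=.003)
    print("   base",round(zt,4),"centre",s.x.round(4),"minus tcp",(s.x-q[:2]).round(4),"rms",np.sqrt(np.mean(s.fun**2)).round(4))
    if name:
        a_,b_=proj([[*xy,.03]],cam)[0].astype(int); a_=max(100,min(412,a_)); b_=max(75,min(309,b_))
        cv2.imwrite(f"pics/{name}_{cam}.png",cv2.resize(p[b_-75:b_+75,a_-100:a_+100,::-1],None,fx=3,fy=3,interpolation=2))
E
python3 - <<'E'
from h import *
held("red","scene","e"); held("red","top")
E
```

```text
scene n 194 z [0.0825 0.1114 0.1308] ext [ 0.5204 -0.3965] [ 0.5485 -0.3623] tcp [ 0.529  -0.3774  0.0823]
   base 0.0868 centre [ 0.5256 -0.3757] minus tcp [-0.0034  0.0017] rms 0.0057
top n 194 z [0.1023 0.1178 0.1637] ext [ 0.511 -0.395] [ 0.532  -0.3535] tcp [ 0.529  -0.3774  0.0821]
   base 0.1197 centre [ 0.5373 -0.3752] minus tcp [0.0083 0.0021] rms 0.0058
```

View pics/e_scene.png

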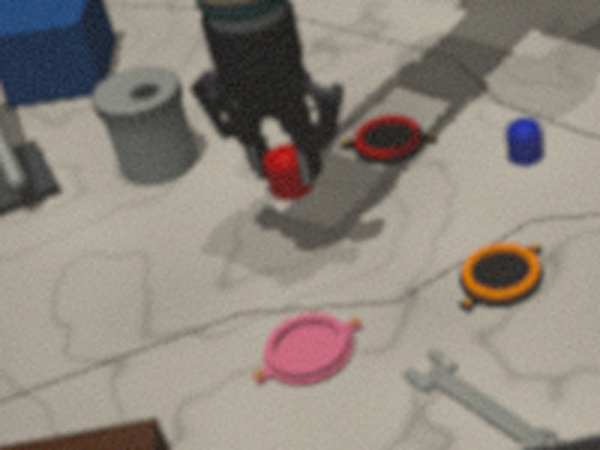

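Emit:
jog_arm(
  targets=[
    [0.03, [-0.038, 0.023, 0], 0],
    [0.03, [-0.038, 0.023, 0], 0],
    [0.03, [-0.038, 0.023, 0], 0],
    [0.03, [-0.038, 0.0225, 0], 0],
    [0.03, [0, 0, 0], 0],
    [0.03, [0, 0, 0], 0],
    [0.03, [0, 0, -0.03], 0],
    [0.03, [0, 0, 0], 0],
    [0.03, [0, 0, 0], 0],
  ],
)

```text
clock: 8.35
position: [0.3789, -0.2874, 0.054]
ee_rot: [-0.69, 0.69, -0.156, 0.156]
contact_force: [0.0, 0.3, 0.3]
width: 0.0385
```

Run:
```python
from h import *
held("red","scene","f"); held("red","top","f")
```

```text
scene n 156 z [0.0514 0.0795 0.1018] ext [ 0.371  -0.3052] [ 0.3989 -0.2723] tcp [ 0.3789 -0.2875  0.0543]
   base 0.0578 centre [ 0.3743 -0.2857] minus tcp [-0.0046  0.0018] rms 0.0057
top n 91 z [0.0558 0.0852 0.129 ] ext [ 0.3605 -0.2906] [ 0.3775 -0.2652] tcp [ 0.3789 -0.2875  0.0545]
   base 0.085 centre [ 0.3839 -0.2849] minus tcp [0.005  0.0026] rms 0.0038
```

View pics/f_scene.png

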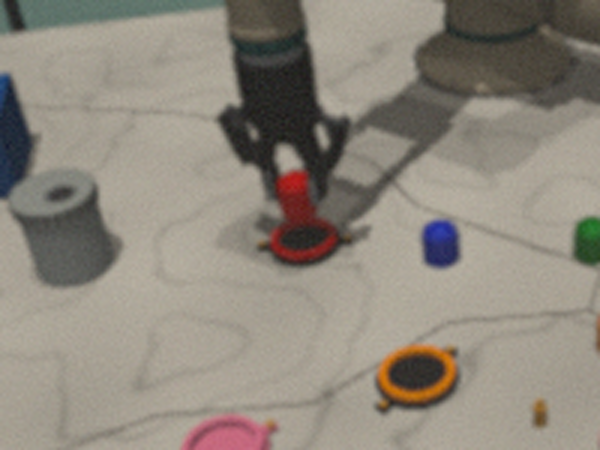

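View pics/f_top.png

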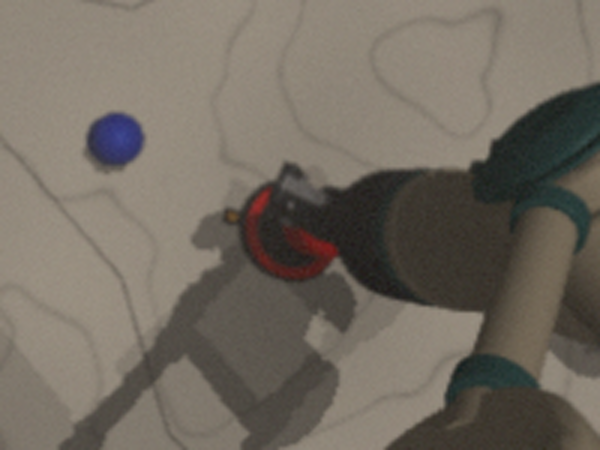

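Emit:
jog_arm(
  targets=[
    [0.03, [-0.001, 0.001, -0.02], 0],
    [0.03, [0, 0, -0.012], 0],
    [0.03, [0, 0, -0.005], 0],
    [0.03, [0, 0, -0.003], 0],
    [0.03, [0, 0, 0], 0],
    [0.03, [0, 0, 0], 0],
  ],
)

```text
clock: 9.2
position: [0.3772, -0.2859, 0.0142]
ee_rot: [-0.689, 0.69, -0.156, 0.157]
contact_force: [-0.1, -0.1, -0.6]
width: 0.0389
```

Run:
```python
from h import *
held("red","scene","g"); print([manip.get_state()["position"].round(4)])
```

```text
scene n 148 z [0.0171 0.0432 0.0591] ext [ 0.3664 -0.3047] [ 0.3966 -0.2719] tcp [ 0.3772 -0.2859  0.0141]
   base 0.0151 centre [ 0.3739 -0.2853] minus tcp [-0.0033  0.0006] rms 0.005
[array([ 0.3772, -0.2859,  0.0141])]
```

View pics/g_scene.png

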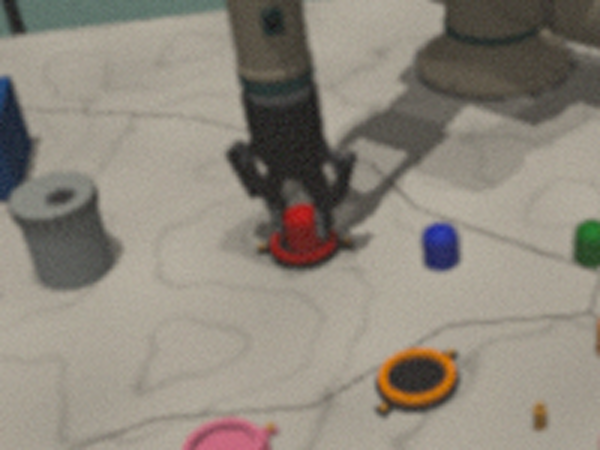

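Emit:
jog_arm(
  targets=[
    [0.03, [0, 0, -0.002], 0],
    [0.03, [0, 0, -0.001], 0],
    [0.03, [0, 0, 0], 0],
    [0.03, [0, 0, 0], 0],
  ],
)

```text
clock: 9.75
position: [0.3769, -0.2857, 0.0108]
ee_rot: [0.69, -0.69, 0.156, -0.156]
contact_force: [-0.4, -0.1, -0.5]
width: 0.0386
```

Emit:
jog_arm(
  targets=[
    [0.03, [0, 0, -0.001], 0],
    [0.03, [0, 0, 0], 0],
    [0.03, [0, 0, 0], 0],
  ],
)

```text
clock: 10.12
position: [0.377, -0.2858, 0.0099]
ee_rot: [-0.69, 0.69, -0.156, 0.156]
contact_force: [0.1, -0.5, -0.3]
width: 0.0391
```

Emit:
jog_arm(
  targets=[
    [0.03, [0, 0, -0.001], 0],
    [0.03, [0, 0, 0], 0],
    [0.03, [0, 0, 0], 0],
  ],
)

```text
clock: 10.5
position: [0.377, -0.2858, 0.0098]
ee_rot: [-0.69, 0.69, -0.156, 0.156]
contact_force: [-1.9, 1.7, 9.3]
width: 0.0386
```

Run:
```python
from h import *
print([(get_image("scene"),manip.get_state())[1]["contact_force"].round(1) for _ in range(2)])
```

```text
[array([-1.3,  1.9, 10.1]), array([-0.9,  0.9, 11.3])]
```

Seated with about 10 N of contact, so releasing slowly.

Emit:
jog_arm(
  targets=[
    [0.03, [0, 0, 0.0005], 0],
    [0.045, [0, 0, 0], 0],
    [0.06, [0, 0, 0], 0],
    [0.0854, [0, 0, 0], 0],
    [0.0854, [0, 0, 0.01], 0],
    [0.0854, [0, 0, 0.03], 0],
    [0.0854, [0, 0, 0.04], 0],
    [0.0854, [0, 0, 0.02], 0],
  ],
)

```text
clock: 11.6
position: [0.3778, -0.2865, 0.112]
ee_rot: [-0.689, 0.69, -0.155, 0.157]
contact_force: [0.3, -0.8, -0.1]
width: 0.0861
```

Run:
```python
from h import *
held("red","scene","i",.006,(.377,-.286));
```

```text
scene n 148 z [0.0162 0.0387 0.0515] ext [ 0.368  -0.3039] [ 0.3969 -0.2663] tcp [ 0.3787 -0.2874  0.1138]
   base 0.006 centre [ 0.3745 -0.2855] minus tcp [-0.0043  0.0019] rms 0.003
```

View pics/i_scene.png

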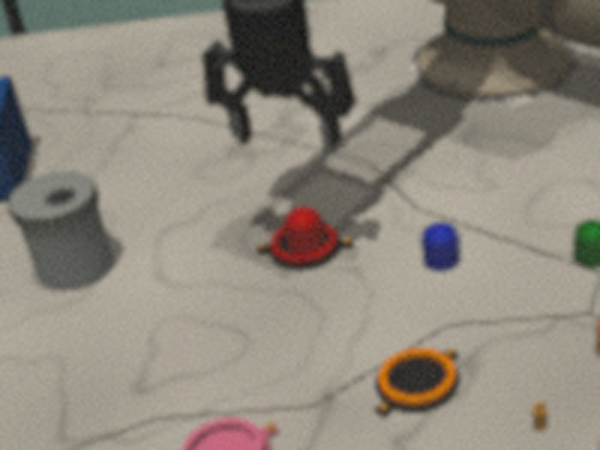

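Emit:
jog_arm(
  targets=[
    [0.0854, [0.034, 0.04, 0], 0],
    [0.0854, [0.034, 0.04, 0], 0],
    [0.0854, [0.034, 0.04, 0], 0],
    [0.0854, [0.035, 0.04, 0], 0],
    [0.0854, [0.035, 0.04, 0], 0],
    [0.0854, [0.035, 0.04, 0], 0],
    [0.0854, [0.035, 0.038, -0.01], 0],
    [0.0854, [0, 0, -0.04], 0],
    [0.0854, [0, 0, 0], 0],
    [0.0854, [0, 0, 0], 0],
  ],
)

```text
clock: 12.9
position: [0.619, -0.0081, 0.0599]
ee_rot: [0.69, -0.69, 0.156, -0.157]
contact_force: [0.1, -1.0, 0.1]
width: 0.0853
```

Run:
```python
from h import *
held("amber","scene","j",0,(.619,-.009)); held("amber","top","j",0,(.619,-.009))
```

```text
scene n 163 z [0.0172 0.0366 0.0456] ext [ 0.6068 -0.0269] [0.6382 0.008 ] tcp [ 0.6195 -0.0083  0.0606]
   base 0 centre [ 0.6175 -0.007 ] minus tcp [-0.0021  0.0014] rms 0.003h.py:67: RuntimeWarning: Mean of empty slice.
  W=P[m]; c=np.array([u[m].mean(),v[m].mean()])
  ret = ret.dtype.type(ret / rcount)
Traceback (most recent call last):
  File "h.py", line 68, in held
    print(cam,"n",len(W),"z",np.percentile(W[:,2],[1,50,99]).round(4),"ext",np.percentile(W[:,:2],1,0).round(4),np.percentile(W[:,:2],99,0).round(4),"tcp",q.round(4))
                             ~~~~~~~~~~~~~^^^^^^^^^^^^^^^^^^
IndexError: index -1 is out of bounds for axis 0 with size 0
```

View pics/j_scene.png

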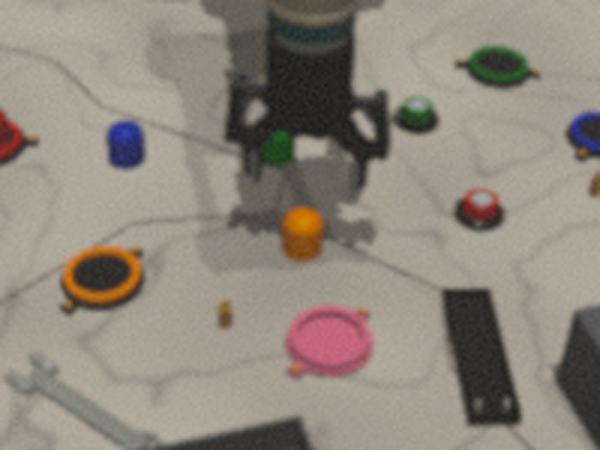

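Emit:
jog_arm(
  targets=[
    [0.0854, [0, -0.001, -0.03], 0],
    [0.0854, [0, 0, -0.018], 0],
    [0.0854, [0, 0, -0.008], 0],
    [0.0854, [0, 0, 0], 0],
    [0.0854, [0, 0, 0], 0],
    [0.055, [0, 0, 0], 0],
    [0.055, [0, 0, 0], 0],
    [0.055, [0, 0, 0], 0],
    [0.055, [0, 0, 0], 0],
  ],
)

```text
clock: 14.12
position: [0.6189, -0.0087, 0.0033]
ee_rot: [0.69, -0.69, 0.156, -0.156]
contact_force: [0.6, 0.4, 0.9]
width: 0.055
```

Emit:
jog_arm(
  targets=[
    [0.03, [0, 0, 0], 0],
    [0.03, [0, 0, 0], 0],
    [0.03, [0, 0, 0], 0],
    [0.03, [0, 0, 0], 0],
    [0.03, [0, 0, 0], 0],
  ],
  force=25,
)

```text
clock: 14.75
position: [0.6192, -0.0087, 0.0035]
ee_rot: [0.69, -0.69, 0.156, -0.156]
contact_force: [-0.7, 1.0, 2.6]
width: 0.039
```

Emit:
jog_arm(
  targets=[
    [0.03, [0, 0, 0.02], 0],
    [0.03, [0, 0, 0.03], 0],
    [0.03, [0, 0, 0.02], 0],
    [0.03, [-0.001, -0.04, 0], 0],
    [0.03, [-0.001, -0.055, 0], 0],
    [0.03, [0, -0.055, 0], 0],
    [0.03, [0, -0.043, 0], 0],
    [0.03, [0, 0, 0], 0],
    [0.03, [0, 0, -0.02], 0],
    [0.03, [0, 0, 0], 0],
  ],
)

```text
clock: 16.0
position: [0.6152, -0.2, 0.0515]
ee_rot: [0.69, -0.689, 0.158, -0.154]
contact_force: [-0.7, 0.2, -0.3]
width: 0.0389
```

Run:
```python
from h import *
held("amber","scene","k"); get_image("top"); 
p,d=get_image("top"); cv2.imwrite("pics/k_top.png",cv2.resize(p[100:250,244:444,::-1],None,fx=3,fy=3))
print(manip.get_state()["position"])
```

```text
scene n 243 z [0.0488 0.0798 0.0983] ext [ 0.6027 -0.2188] [ 0.6351 -0.1846] tcp [ 0.6161 -0.2003  0.0525]
   base 0.0543 centre [ 0.6124 -0.198 ] minus tcp [-0.0037  0.0023] rms 0.0053
[ 0.61723124 -0.2008692   0.05371607]
```

View pics/k_scene.png

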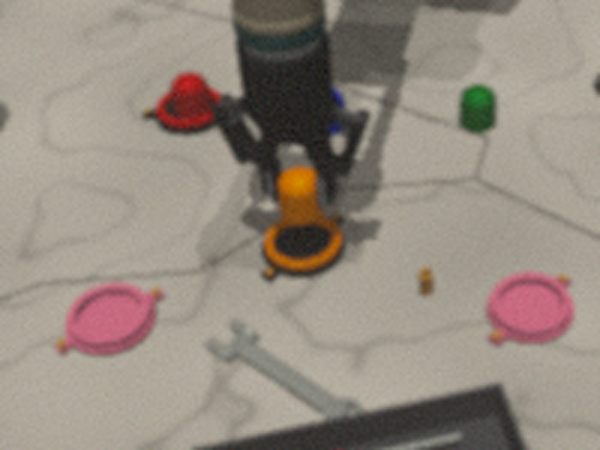

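View pics/k_top.png

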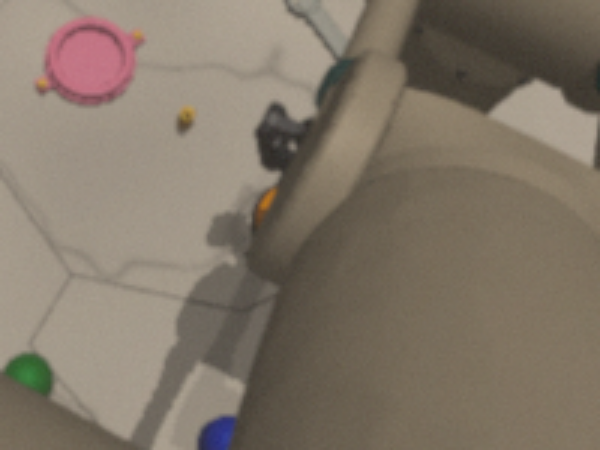

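Emit:
jog_arm(
  targets=[
    [0.03, [0, -0.001, -0.02], 0],
    [0.03, [0, 0, -0.012], 0],
    [0.03, [0, 0, -0.006], 0],
    [0.03, [0, 0, -0.003], 0],
    [0.03, [0, 0, 0], 0],
    [0.03, [0, 0, 0], 0],
  ],
)

```text
clock: 16.9
position: [0.6173, -0.2028, 0.0128]
ee_rot: [-0.69, 0.69, -0.156, 0.157]
contact_force: [-0.6, 0.6, -0.4]
width: 0.0386
```

Run:
```python
from h import *
held("amber","scene","l"); print(manip.get_state()["position"])
```

```text
scene n 210 z [0.0172 0.0439 0.067 ] ext [ 0.6024 -0.2221] [ 0.6373 -0.1872] tcp [ 0.6173 -0.2028  0.0128]
   base 0.023 centre [ 0.6143 -0.201 ] minus tcp [-0.0029  0.0018] rms 0.0066
[ 0.61727753 -0.20283221  0.01281431]
```

View pics/l_scene.png

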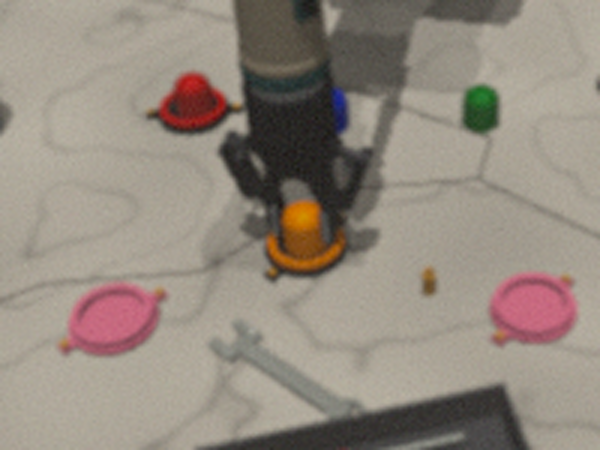

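Emit:
jog_arm(
  targets=[
    [0.03, [0, 0, -0.002], 0],
    [0.03, [0, 0, 0], 0],
    [0.03, [0, 0, 0], 0],
  ],
)

```text
clock: 17.32
position: [0.6169, -0.2027, 0.0103]
ee_rot: [0.69, -0.69, 0.156, -0.156]
contact_force: [0.1, -0.5, 0.7]
width: 0.0389
```

Emit:
jog_arm(
  targets=[
    [0.03, [0, 0, -0.001], 0],
    [0.03, [0, 0, 0], 0],
    [0.03, [0, 0, 0], 0],
  ],
)

```text
clock: 17.7
position: [0.6171, -0.2027, 0.0095]
ee_rot: [0.69, -0.69, 0.156, -0.156]
contact_force: [0.3, 1.0, 1.8]
width: 0.0393
```

Emit:
jog_arm(
  targets=[
    [0.03, [0, 0, -0.0005], 0],
    [0.03, [0, 0, 0], 0],
    [0.03, [0, 0, 0], 0],
  ],
)

```text
clock: 18.08
position: [0.6171, -0.2028, 0.0095]
ee_rot: [-0.69, 0.69, -0.156, 0.157]
contact_force: [-1.2, 0.6, 4.3]
width: 0.0389
```

Contact felt, so releasing.

Emit:
jog_arm(
  targets=[
    [0.045, [0, 0, 0], 0],
    [0.06, [0, 0, 0], 0],
    [0.0854, [0, 0, 0], 0],
    [0.0854, [0, 0, 0], 0],
    [0.0854, [0, 0, 0.01], 0],
    [0.0854, [0, 0, 0.03], 0],
    [0.0854, [0, 0, 0.04], 0],
    [0.0854, [0, 0, 0.02], 0],
    [0.0854, [0, 0, 0], 0],
  ],
)

```text
clock: 19.2
position: [0.6184, -0.2033, 0.1115]
ee_rot: [-0.689, 0.69, -0.154, 0.158]
contact_force: [-0.2, 0.6, 0.2]
width: 0.0853
```

Run:
```python
from h import *
held("amber","scene","m",.006,(.617,-.202));
```

```text
scene n 207 z [0.0171 0.0395 0.0511] ext [ 0.6054 -0.2208] [ 0.6361 -0.1834] tcp [ 0.6173 -0.2028  0.1098]
   base 0.006 centre [ 0.6153 -0.2013] minus tcp [-0.002   0.0015] rms 0.0028
```

View pics/m_scene.png

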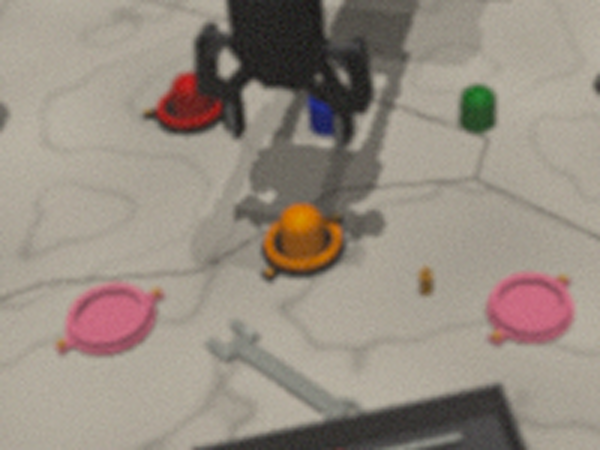

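Emit:
jog_arm(
  targets=[
    [0.0854, [-0.03, 0.042, 0], 0],
    [0.0854, [-0.03, 0.042, 0], 0],
    [0.0854, [-0.03, 0.042, 0], 0],
    [0.0854, [-0.03, 0.043, 0], 0],
    [0.0854, [-0.029, 0.043, 0], 0],
    [0.0854, [0, 0, 0], 0],
    [0.0854, [0, 0, -0.045], 0],
    [0.0854, [0, 0, 0], 0],
    [0.0854, [0, 0, 0], 0],
  ],
)

```text
clock: 20.38
position: [0.4686, 0.0087, 0.064]
ee_rot: [-0.69, 0.69, -0.157, 0.156]
contact_force: [-0.1, 0.3, 0.3]
width: 0.0851
```

Run:
```python
from h import *
held("green","scene","n",0,(.4685,.009)); print(manip.get_state()["position"])
```

```text
scene n 84 z [0.0169 0.0375 0.0462] ext [ 0.463  -0.0072] [0.4898 0.0199] tcp [0.4691 0.0087 0.0645]
   base 0 centre [0.4689 0.0094] minus tcp [-0.0003  0.0007] rms 0.0039
[0.46912989 0.00871868 0.06453506]
```

View pics/n_scene.png

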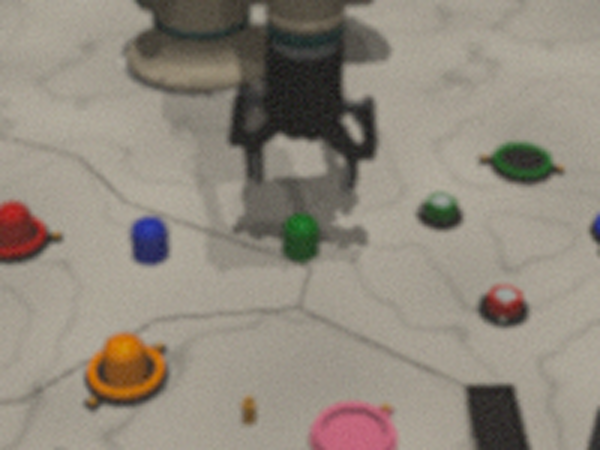

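Centred on the green lens. Descending and gripping.

Emit:
jog_arm(
  targets=[
    [0.0854, [0, 0, -0.03], 0],
    [0.0854, [0, 0, -0.02], 0],
    [0.0854, [0, 0, -0.01], 0],
    [0.0854, [0, 0, 0], 0],
    [0.0854, [0, 0, 0], 0],
    [0.055, [0, 0, 0], 0],
    [0.055, [0, 0, 0], 0],
    [0.055, [0, 0, 0], 0],
    [0.055, [0, 0, 0], 0],
  ],
)

```text
clock: 21.55
position: [0.4679, 0.0094, 0.0039]
ee_rot: [0.69, -0.69, 0.156, -0.156]
contact_force: [0.5, -0.2, -0.2]
width: 0.055
```

Emit:
jog_arm(
  targets=[
    [0.03, [0, 0, 0], 0],
    [0.03, [0, 0, 0], 0],
    [0.03, [0, 0, 0], 0],
    [0.03, [0, 0, 0], 0],
    [0.03, [0, 0, 0], 0],
  ],
  force=25,
)

```text
clock: 22.18
position: [0.4679, 0.0093, 0.004]
ee_rot: [0.69, -0.69, 0.156, -0.156]
contact_force: [-1.3, -0.4, 4.5]
width: 0.0395
```

Emit:
jog_arm(
  targets=[
    [0.03, [0, 0, 0.02], 0],
    [0.03, [0, 0, 0.035], 0],
    [0.03, [0, 0, 0.035], 0],
    [0.03, [-0.015, 0.05, 0], 0],
    [0.03, [-0.015, 0.05, 0], 0],
    [0.03, [-0.015, 0.05, 0], 0],
    [0.03, [-0.015, 0.05, 0], 0],
    [0.03, [-0.015, 0.05, 0], 0],
    [0.03, [-0.014, 0.05, 0], 0],
    [0.03, [0, 0, 0], 0],
  ],
)

```text
clock: 23.42
position: [0.3779, 0.3123, 0.0934]
ee_rot: [0.69, -0.69, 0.155, -0.155]
contact_force: [0.3, -0.8, -2.3]
width: 0.039
```

Emit:
jog_arm(
  targets=[
    [0.03, [0, 0, -0.03], 0],
    [0.03, [0, 0, -0.01], 0],
    [0.03, [0, 0, 0], 0],
    [0.03, [0, 0, 0], 0],
  ],
)

```text
clock: 23.92
position: [0.3797, 0.3092, 0.0544]
ee_rot: [0.69, -0.689, 0.156, -0.157]
contact_force: [-0.8, -0.5, 0.0]
width: 0.0388
```

Run:
```python
from h import *
held("green","scene","o"); p,d=get_image("top"); cv2.imwrite("pics/o_top.png",cv2.resize(p[180:330,20:220,::-1],None,fx=3,fy=3))
print(manip.get_state()["position"])
```

```text
scene n 86 z [0.0585 0.0836 0.096 ] ext [0.381  0.2883] [0.4017 0.3214] tcp [0.3798 0.3093 0.0546]
   base 0.052 centre [0.3791 0.3083] minus tcp [-0.0007 -0.001 ] rms 0.0031
[0.37971812 0.30938866 0.0545988 ]
```

View pics/o_scene.png

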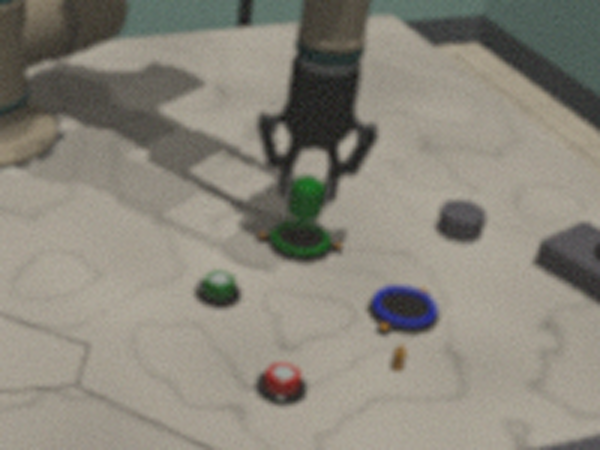

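View pics/o_top.png

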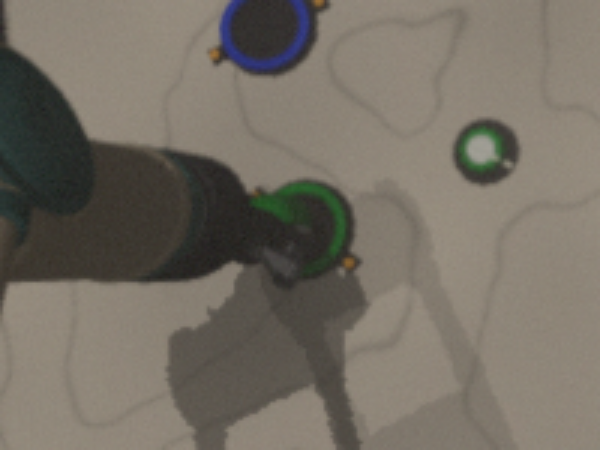

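Emit:
jog_arm(
  targets=[
    [0.03, [0, 0, -0.02], 0],
    [0.03, [0, 0, -0.012], 0],
    [0.03, [0, 0, -0.006], 0],
    [0.03, [0, 0, -0.003], 0],
    [0.03, [0, 0, 0], 0],
    [0.03, [0, 0, 0], 0],
  ],
)

```text
clock: 24.78
position: [0.3792, 0.3095, 0.0132]
ee_rot: [0.69, -0.689, 0.156, -0.157]
contact_force: [-0.0, -0.6, -0.9]
width: 0.039
```

Run:
```python
from h import *
held("green","scene","p"); print(manip.get_state()["position"])
```

```text
scene n 79 z [0.0162 0.0445 0.0547] ext [0.3759 0.29  ] [0.4013 0.3212] tcp [0.3792 0.3095 0.0132]
   base 0.0107 centre [0.3789 0.3085] minus tcp [-0.0003 -0.001 ] rms 0.0033
[0.37922576 0.30952274 0.01315268]
```

View pics/p_scene.png

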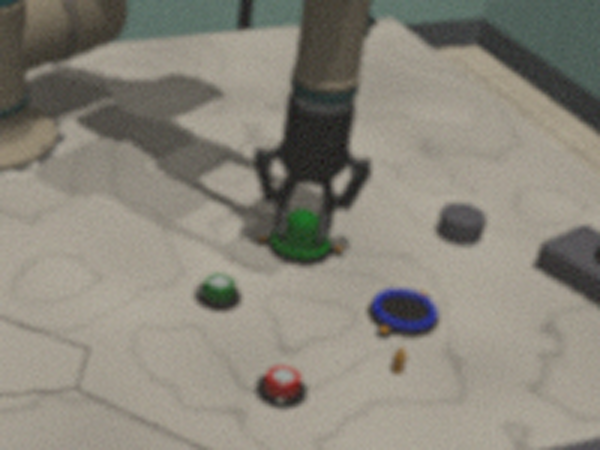

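Emit:
jog_arm(
  targets=[
    [0.03, [0, 0, -0.002], 0],
    [0.03, [0, 0, -0.001], 0],
    [0.03, [0, 0, 0], 0],
    [0.03, [0, 0, 0], 0],
  ],
)

```text
clock: 25.32
position: [0.379, 0.3093, 0.0101]
ee_rot: [0.69, -0.69, 0.156, -0.156]
contact_force: [-0.3, -1.4, 3.6]
width: 0.039
```

Emit:
jog_arm(
  targets=[
    [0.03, [0, 0, -0.0005], 0],
    [0.03, [0, 0, 0], 0],
    [0.03, [0, 0, 0], 0],
  ],
)

```text
clock: 25.7
position: [0.379, 0.3094, 0.01]
ee_rot: [0.69, -0.689, 0.156, -0.156]
contact_force: [-2.2, -1.4, 7.4]
width: 0.0389
```

Contact felt, so releasing.

Emit:
jog_arm(
  targets=[
    [0.045, [0, 0, 0], 0],
    [0.06, [0, 0, 0], 0],
    [0.0854, [0, 0, 0], 0],
    [0.0854, [0, 0, 0], 0],
    [0.0854, [0, 0, 0.01], 0],
    [0.0854, [0, 0, 0.03], 0],
    [0.0854, [0, 0, 0.04], 0],
    [0.0854, [0, 0, 0.02], 0],
    [0.0854, [0, 0, 0], 0],
  ],
)

```text
clock: 26.82
position: [0.3802, 0.3101, 0.1114]
ee_rot: [0.691, -0.688, 0.155, -0.158]
contact_force: [0.2, -0.1, -0.4]
width: 0.0852
```

Run:
```python
from h import *
held("green","scene","q",.006,(.379,.309)); print(lens("lens_blue","scene"))
```

```text
scene n 66 z [0.0177 0.0426 0.0506] ext [0.3762 0.2873] [0.3991 0.3219] tcp [0.3792 0.3095 0.1101]
   base 0.006 centre [0.3798 0.3066] minus tcp [ 0.0006 -0.0029] rms 0.0041
[(0.47, array([201. , 186.1]), array([ 0.4324, -0.1458]), 157, 184)]
```

View pics/q_scene.png

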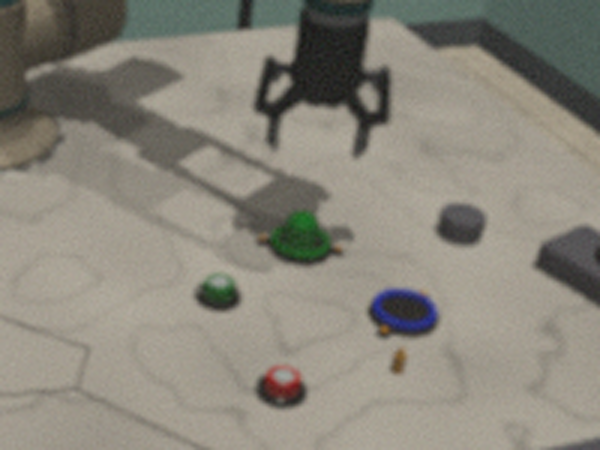

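Emit:
jog_arm(
  targets=[
    [0.0854, [0.007, -0.057, 0], 0],
    [0.0854, [0.007, -0.057, 0], 0],
    [0.0854, [0.007, -0.057, 0], 0],
    [0.0854, [0.007, -0.057, 0], 0],
    [0.0854, [0.007, -0.057, 0], 0],
    [0.0854, [0.007, -0.057, 0], 0],
    [0.0854, [0.006, -0.057, 0], 0],
    [0.0854, [0.006, -0.0575, 0], 0],
    [0.0854, [0, 0, 0], 0],
    [0.0854, [0, 0, -0.045], 0],
  ],
)

```text
clock: 28.18
position: [0.4349, -0.1484, 0.0651]
ee_rot: [-0.689, 0.69, -0.155, 0.159]
contact_force: [-0.2, 0.4, 0.2]
width: 0.0855
```

Emit:
jog_arm(
  targets=[
    [0.0854, [0, 0, 0], 0],
    [0.0854, [0, 0, 0], 0],
  ],
)

```text
clock: 28.42
position: [0.4329, -0.1463, 0.0645]
ee_rot: [0.69, -0.69, 0.156, -0.156]
contact_force: [0.1, 0.1, 0.0]
width: 0.0852
```

Run:
```python
from h import *
held("blue","scene","r",0,(.433,-.147)); print(manip.get_state()["position"])
```

```text
scene n 114 z [0.0175 0.036  0.0458] ext [ 0.4259 -0.1643] [ 0.4547 -0.1339] tcp [ 0.4335 -0.1467  0.0651]
   base 0 centre [ 0.4331 -0.1468] minus tcp [-0.0004 -0.0002] rms 0.0034
[ 0.43351719 -0.14667516  0.06510131]
```

View pics/r_scene.png

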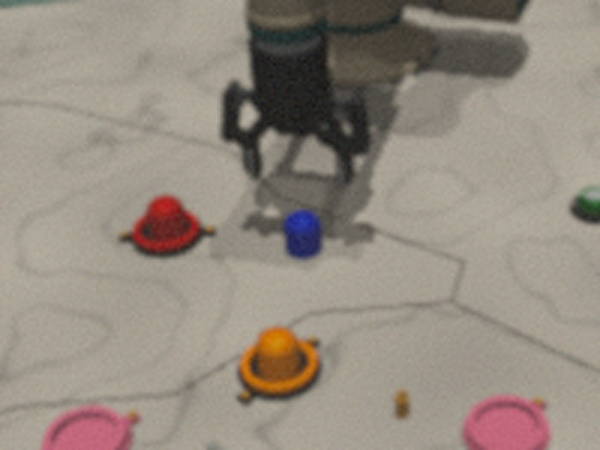

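Red and amber are upright in their seats, and the gripper is centred on the blue lens.

Emit:
jog_arm(
  targets=[
    [0.0854, [0, 0, -0.03], 0],
    [0.0854, [0, 0, -0.02], 0],
    [0.0854, [0, 0, -0.01], 0],
    [0.0854, [0, 0, 0], 0],
    [0.0854, [0, 0, 0], 0],
    [0.055, [0, 0, 0], 0],
    [0.055, [0, 0, 0], 0],
    [0.055, [0, 0, 0], 0],
    [0.055, [0, 0, 0], 0],
  ],
)

```text
clock: 29.6
position: [0.433, -0.1472, 0.0044]
ee_rot: [0.69, -0.69, 0.156, -0.156]
contact_force: [0.3, 0.0, 0.0]
width: 0.055
```

Emit:
jog_arm(
  targets=[
    [0.03, [0, 0, 0], 0],
    [0.03, [0, 0, 0], 0],
    [0.03, [0, 0, 0], 0],
    [0.03, [0, 0, 0], 0],
    [0.03, [0, 0, 0], 0],
  ],
  force=25,
)

```text
clock: 30.22
position: [0.433, -0.1472, 0.0045]
ee_rot: [0.69, -0.69, 0.156, -0.156]
contact_force: [-0.7, 0.3, 5.8]
width: 0.0389
```

Emit:
jog_arm(
  targets=[
    [0.03, [0, 0, 0.02], 0],
    [0.03, [0, 0, 0.035], 0],
    [0.03, [0, 0, 0.035], 0],
    [0.03, [0.01, 0.051, 0], 0],
    [0.03, [0.01, 0.051, 0], 0],
    [0.03, [0.01, 0.051, 0], 0],
    [0.03, [0.01, 0.051, 0], 0],
    [0.03, [0.01, 0.051, 0], 0],
  ],
)

```text
clock: 31.22
position: [0.483, 0.1095, 0.0939]
ee_rot: [-0.69, 0.69, -0.156, 0.156]
contact_force: [1.4, -0.1, -0.2]
width: 0.0388
```

Emit:
jog_arm(
  targets=[
    [0.03, [0.011, 0.051, 0], 0],
    [0.03, [0.011, 0.051, 0], 0],
    [0.03, [0.011, 0.051, 0], 0],
    [0.03, [0.011, 0.051, 0], 0],
    [0.03, [0.01, 0.051, 0], 0],
    [0.03, [0, 0, 0], 0],
    [0.03, [0, 0, -0.03], 0],
    [0.03, [0, 0, -0.01], 0],
    [0.03, [0, 0, 0], 0],
    [0.03, [0, 0, 0], 0],
  ],
)

```text
clock: 32.48
position: [0.5376, 0.3626, 0.0552]
ee_rot: [0.69, -0.689, 0.156, -0.157]
contact_force: [-0.1, 0.5, -0.3]
width: 0.039
```

Run:
```python
from h import *
held("blue","scene","s"); p,d=get_image("top"); cv2.imwrite("pics/s_top.png",cv2.resize(p[110:260,10:210,::-1],None,fx=3,fy=3))
print(manip.get_state()["position"])
```

```text
scene n 135 z [0.0527 0.081  0.0967] ext [0.5327 0.3431] [0.5582 0.3772] tcp [0.5377 0.3628 0.0554]
   base 0.0527 centre [0.5364 0.364 ] minus tcp [-0.0014  0.0012] rms 0.0023
[0.5377193  0.36286229 0.05545515]
```

View pics/s_scene.png

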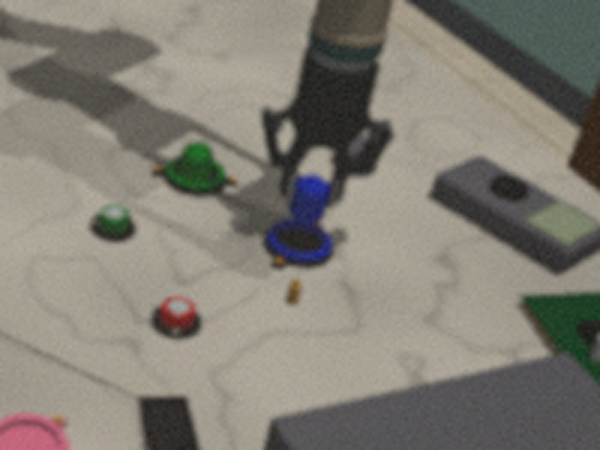

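View pics/s_top.png

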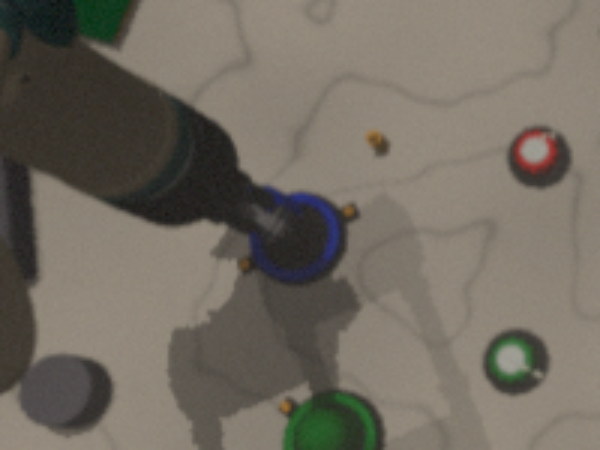

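Emit:
jog_arm(
  targets=[
    [0.03, [0, 0, -0.02], 0],
    [0.03, [0, 0, -0.012], 0],
    [0.03, [0, 0, -0.006], 0],
    [0.03, [0, 0, -0.003], 0],
    [0.03, [0, 0, 0], 0],
    [0.03, [0, 0, 0], 0],
  ],
)

```text
clock: 33.33
position: [0.5373, 0.3631, 0.0138]
ee_rot: [0.69, -0.689, 0.156, -0.157]
contact_force: [0.8, 0.6, 0.7]
width: 0.039
```

Run:
```python
from h import *
held("blue","scene","t"); print(manip.get_state()["position"])
```

```text
scene n 131 z [0.0167 0.0416 0.055 ] ext [0.529  0.3424] [0.5588 0.3761] tcp [0.5373 0.363  0.0138]
   base 0.011 centre [0.5364 0.3641] minus tcp [-0.0008  0.001 ] rms 0.0025
[0.53725928 0.36303252 0.01380349]
```

View pics/t_scene.png

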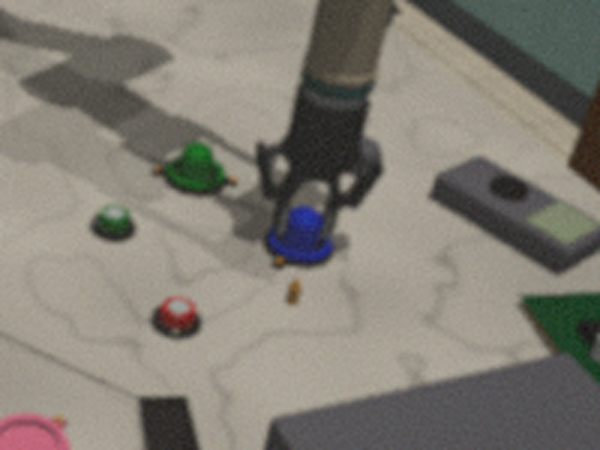

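Emit:
jog_arm(
  targets=[
    [0.03, [0, 0, -0.002], 0],
    [0.03, [0, 0, -0.001], 0],
    [0.03, [0, 0, 0], 0],
    [0.03, [0, 0, 0], 0],
  ],
)

```text
clock: 33.88
position: [0.537, 0.3628, 0.0106]
ee_rot: [0.69, -0.69, 0.156, -0.156]
contact_force: [-0.1, -1.1, 1.7]
width: 0.039
```

Emit:
jog_arm(
  targets=[
    [0.03, [0, 0, -0.0005], 0],
    [0.03, [0, 0, 0], 0],
    [0.03, [0, 0, 0], 0],
  ],
)

```text
clock: 34.25
position: [0.537, 0.3628, 0.0106]
ee_rot: [0.69, -0.69, 0.156, -0.156]
contact_force: [-1.8, -1.4, 5.6]
width: 0.0386
```

Emit:
jog_arm(
  targets=[
    [0.045, [0, 0, 0], 0],
    [0.06, [0, 0, 0], 0],
    [0.0854, [0, 0, 0], 0],
    [0.0854, [0, 0, 0], 0],
    [0.0854, [0, 0, 0.01], 0],
    [0.0854, [0, 0, 0.03], 0],
    [0.0854, [0, 0, 0.05], 0],
    [0.0854, [0, 0, 0.05], 0],
    [0.0854, [0, 0, 0.03], 0],
    [0.0854, [0, 0, 0], 0],
  ],
)

```text
clock: 35.5
position: [0.5386, 0.3638, 0.1839]
ee_rot: [0.691, -0.688, 0.154, -0.158]
contact_force: [-0.5, 0.2, -1.1]
width: 0.0853
```

Emit:
jog_arm(
  targets=[
    [0.0854, [-0.06, 0, 0], 0],
    [0.0854, [-0.06, 0, 0], 0],
    [0.0854, [-0.06, 0, 0], 0],
    [0.0854, [-0.05, 0, 0], 0],
    [0.0854, [0, 0, 0], 0],
    [0.0854, [0, 0, 0], 0],
  ],
)

```text
clock: 36.25
position: [0.3072, 0.3629, 0.1795]
ee_rot: [-0.69, 0.69, -0.156, 0.156]
contact_force: [0.3, 0.8, 0.1]
width: 0.0857
```

Run:
```python
from h import *
for c,xy in dict(red=(.377,-.286),amber=(.617,-.202),green=(.379,.309),blue=(.537,.363)).items():
    for cam in("scene","top"):
        try: held(c,cam,None,.006,xy)
        except Exception as e: print(cam,"occluded")
for cam in("scene","top"):
    p,d=get_image(cam); cv2.imwrite(f"pics/z_{cam}.png",cv2.resize(p[:,:,::-1],(800,600)))
```

```text
scene n 135 z [0.0164 0.0379 0.0509] ext [ 0.3736 -0.3033] [ 0.3964 -0.2663] tcp [0.3078 0.363  0.1795]
   base 0.006 centre [ 0.375  -0.2853] minus tcp [ 0.0672 -0.6483] rms 0.003
top n 262 z [0.0224 0.0453 0.0513] ext [ 0.36   -0.3002] [ 0.3952 -0.2648] tcp [0.3081 0.363  0.1795]
   base 0.006 centre [ 0.3779 -0.2843] minus tcp [ 0.0699 -0.6473] rms 0.0029
scene n 201 z [0.0168 0.04   0.0515] ext [ 0.6069 -0.2208] [ 0.6363 -0.1833] tcp [0.3082 0.3629 0.1795]
   base 0.006 centre [ 0.6158 -0.2011] minus tcp [ 0.3076 -0.564 ] rms 0.0022
top n 253 z [0.0178 0.0445 0.051 ] ext [ 0.5995 -0.2191] [ 0.6357 -0.1838] tcp [0.3081 0.3629 0.1795]
   base 0.006 centre [ 0.6196 -0.2037] minus tcp [ 0.3115 -0.5666] rms 0.0029
scene n 59 z [0.0164 0.0418 0.053 ] ext [0.3743 0.289 ] [0.4005 0.317 ] tcp [0.308  0.3628 0.1795]
   base 0.006 centre [0.3794 0.3086] minus tcp [ 0.0715 -0.0542] rms 0.0048
top n 103 z [0.0401 0.0481 0.0513] ext [0.3697 0.2936] [0.3962 0.3223] tcp [0.3078 0.3628 0.1795]
   base 0.006 centre [0.3834 0.3083] minus tcp [ 0.0755 -0.0545] rms 0.0038
scene n 106 z [0.0163 0.0398 0.0526] ext [0.5332 0.3428] [0.5579 0.3752] tcp [0.3077 0.3628 0.1795]
   base 0.006 centre [0.5365 0.3627] minus tcp [ 2.288e-01 -1.000e-04] rms 0.0031
top n 181 z [0.0396 0.0463 0.051 ] ext [0.5232 0.3454] [0.5575 0.3773] tcp [0.3075 0.3628 0.1796]
   base 0.006 centre [0.5407 0.3623] minus tcp [ 0.2332 -0.0004] rms 0.0032
```

View pics/z_scene.png

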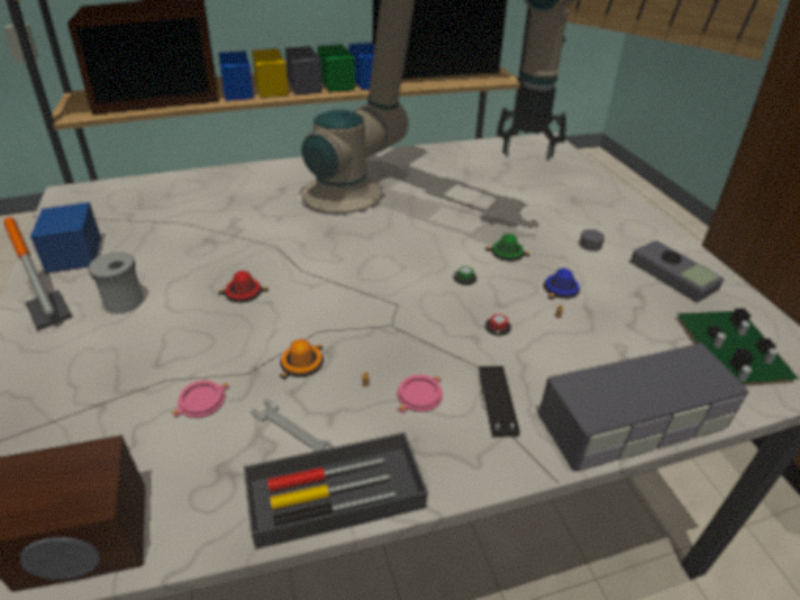

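View pics/z_top.png

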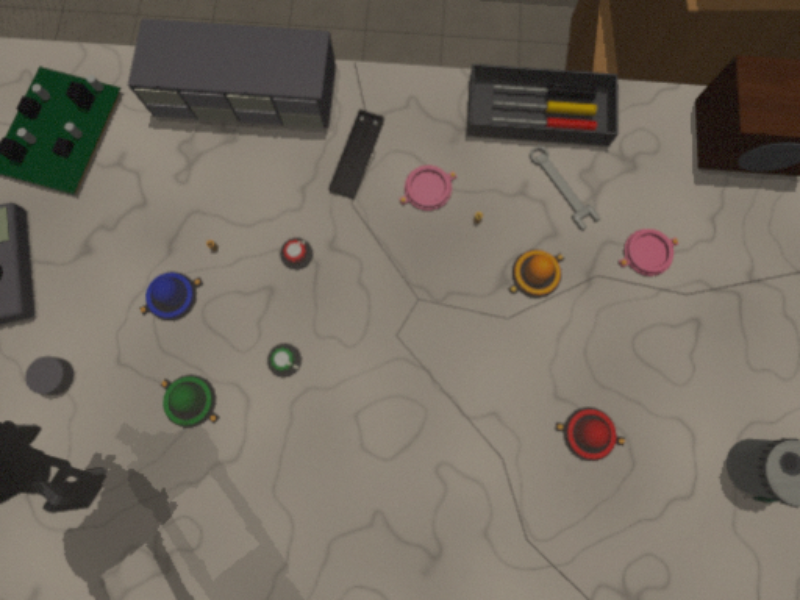

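All four lenses stand upright and centred in their own holders: in the 800x600 top view red is at (590,433), amber (538,273), green (189,400) and blue (170,296). Dome tops read about 51 mm, where 50 mm is expected. The knobs have not moved.

```bash
python3 -c "
from rig import *
print(sign_off())"
```

```text
the job is handed in; nothing more can be done
None
```

All four lenses are seated upright in the holders of their own colour, fitted in the order red, amber, green, blue. I handed the job in at about 37 s of the 109 s allowed. Each lens was lowered until I felt 4 to 11 N of floor contact, and only then released.

**Last checks:**
- **Seating:** with the arm clear, both cameras put each lens centre within about 5 mm of its holder centre. The limit is 8 mm, and the two cameras differ by 3 to 5 mm. Dome tops read 51 to 53 mm above the counter, where 50 mm is expected.
- **Left alone:** the knobs and the pink look-alikes appear unmoved in the pictures. I did not re-measure them.

**Disagreement:** in the depth images the open fingertips sat about 20 mm above the reported tool position. The tool description puts them a few millimetres below it. I set the gripping heights from the cameras, and every grasp and placement then worked first time.

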